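# Tighten the gland nut down the pump bore, then shut the case

### The arm

A 7-joint arm with a two-finger parallel gripper is mounted at the origin on a cart in front of the work surface, level with it; the furniture and walls round the work are solid. World frame = base frame: x ahead of the robot, y to its left, z up, the work surface at z = 0. Lengths are in m, angles in degrees, forces in N, time in s.
With the tool pointing down it reaches from about 0.425 to 0.875 m from the base axis. Payload 8.4 kg.
Tool frame: the origin (TCP) lies on the centre line of the jaws, within the pads' length; the fingertips stand 8 mm ahead of it and the grasp point (between the pads) lies 11 mm behind it (arm.finger_overhang is the distance from the TCP to the fingertips, in m); z points along the fingers, y is the line along which they close (so a half turn about z gives the same grasp; the last joint's range is limited). The gripper opens to 87 mm and grips with 3 to 60 N. Pads are 19 mm wide; open, the fingers measure 117 mm over their backs; the gripper's body (75 mm by 190 mm) begins 51 mm behind the grasp point.
Start: joints at [63.816, 19.091, 2.286, 83.961, -0.768, 76.965, -3.352], TCP at [0.228, -0.609, 0.231] pointing down, gripper open.
Joint ranges: [-147.57, 147.57], [-21.85, 119.76], [-74.77, 79.35], [14.55, 137.4], [-85.83, 265.84], [4.83, 119.75], [-152.11, 152.11]. Speed limits (degrees/s): [127.2, 127.2, 159.86, 159.86, 180, 180, 180].

### API

Orientations are given as [roll, pitch, yaw] about the fixed x, y, z axes, in that order (R = Rz(yaw) Ry(pitch) Rx(roll)).
In Python, from rig import arm gives the robot as it stands.
- The arm moves only by the tool move_arm, never from a script. Its argument "plan" is one flat list of numbers, 7 for each row, row after row: the shift along the world's x, y, z in cm, then the turn, a rotation vector about the world's x, y, z in rad, then the closure, from 0 (fully open) to 1 (shut). In form: [x, y, z, ax, ay, az, fingers, x, y, z, ax, ay, az, fingers, ...]. A call has 1 to 10 rows; each row is the pose to reach, as a shift and turn from the pose commanded when the call began; what a row does not reach only later rows make up. A row lasts 1/10 s, in which the tool goes at most 50 mm and 8.59 degrees, less where a joint would pass 70% of its speed; a pose out of reach is approached as far as the arm can. A call with a gripper value outside its range is refused whole. The fingers move at their own pace and stop on an object; "squeeze" is the grip in N (left out, the last holds). Time passes only in rows, so rows that repeat a pose let the fingers close. It gives the time, the measured TCP pose, the force, the opening and the grip force at its end, in the units of the state.
- arm.observe(): the state, without advancing time (a new reading comes with each control period).
- arm.capture(name): name is "scene" or "top" or "wrist"; returns a dict with "img" (400x640x3 uint8, red, green, blue), "mtx" (3x3 intrinsics, pixels), "xyz" and "attitude" of the camera in the world; the wrist camera has in their place "tool_from_camera" (4x4, takes a point from camera to tool coordinates, whose origin is the TCP and whose axes are the flange's). Camera axes: x right, y down, z forward; pixel columns grow to the right and rows downward; lengths in m; the calibration is good to about 2 mm. A picture is of the moment at which its call begins: read the wrist's pose just before it. There is no depth.
- arm.sign_off(): hands the job in; it is judged then, once.
The state is a dict: "t": time; "joint_positions": joint angles; "joint_vel": joint speeds; "joint_torque": joint torques, N m; "tool_pos": TCP position; "ee_rot": TCP orientation; "contact_force": force on the tool from outside, world axes, zero at the start; "moment": the same for the moment, N m; "gripper_width": finger opening in m; "gripper_force": force on a finger pad.
Only numpy, scipy, OpenCV 4.12 (cv2) and the standard library are available. Lean on these libraries where they do the work, as an engineer would, in place of code of your own. Each camera call takes 0.05 s, during which the arm holds its last target. There are 200 camera calls.

### The job

Turn the long socket extension clockwise (seen from above) by its T-bar until the gland nut at the bottom of the pump bore comes up tight against its stop. Then draw the extension up out of the bore and stand it upright in the parts tray, and finally, with the lid still open till then, push the red knee of its stay down past the lock so that the stay folds and the lid comes fully shut. Do not let the extension fall over, and leave the other things on the bench where they are.

Things in the scene. Friction and masses are not known exactly. Their poses are not given: they have to be found in the camera images.
- pump_case: Green sheet-steel case fixed to the bench, open on top, 230 (its x) x 220 (its y) x 115 mm high. Origin: centre of the underside; x points to the hinged far side, z up. Feet and hose unions stand up to 28 mm out of its side walls. The dark pump barrel inside is 88 mm across, its mouth 104 mm up; the nut sits on the bore's floor, 20 mm up.
- bore_mouth (a point): Centre of the mouth of the upright bore (47 mm wide) in the pump barrel, 104 mm above the bench, 35 mm to the robot's side of the case's middle. The nut and the extension turn about the upright axis through it.
- t_wrench: Steel T-handle socket extension, loose, 180 mm tall, 0.36 to 0.54 kg, standing in the bore with its hex socket over the nut (5 degrees play). Origin: centre of the socket's flat lower rim (43 mm across, it can stand on it), 24 mm above the bench at the start; z up the stem (20 mm thick), y along the T-bar (14 mm thick, 171 mm long, centre line at z = 165 mm). Raise it 100 mm to clear the case, 150 mm to pass over the stay.
- wrench_hub (a point): Centre of the dark square hub in the middle of the T-bar, on the stem's axis: 28 mm across (the extension's x), 30 mm along the bar, 15 mm up and down from here; nothing above it. The place to grip for lifting. Axes as t_wrench. At the start 189 mm above the bench.
- gland_nut (a joint): Angle (rad) of the brass hex nut, 30 mm across flats, growing clockwise seen from above; starts between 0 and 0.1, hard stop (tight) at 1.5. Stays where it is left. Turning takes about 0.3 to 0.4 N m: 4 to 7 N near the end of the T-bar; at the stop the force only rises.
- case_lid (a joint): Lid angle (rad): 0 = open and locked, leaning 15 degrees from upright toward the robot; 1.309 = fully shut. Green, 228 mm wide, 0.6 kg, hinged on the case's far upper edge, reaching 250 mm from the hinge. Its own weight closes it on a damped hinge in a few seconds once the stay's knee is past centre.
- stay_knee (a point): Centre of the red knee roller (22 mm thick, 18 mm long) of the two-link stay inside the case's right (-y) wall, 48 mm above the rim. It is locked 7 mm over centre, upward; pushed straight down 20 to 30 mm with a few newtons it folds on by itself into the case. The lid leans over behind it: come from above or the robot's side, withdraw up and toward the robot.
- parts_tray: Shallow aluminium tray with black rubber liner, fixed, 154 (its x) x 184 mm (its y) inside, floor 3 mm thick, rim 23 mm high with a 10 mm lip outward. Origin: centre of the underside. It is left or right of the case; the flange casting stands on the other side.
- flange_casting: Grey round casting, 204 mm across, 94 mm high, too heavy to shift; origin at the centre of its underside. Keep clear of it.
- spray_white: Loose white aerosol can, 67 mm across, 214 mm tall, behind the work; origin at its foot. Leave alone.
- oil_flask: Loose flat grey metal oil flask with black cap, 54 x 94 mm, 117 mm tall; origin at its foot. Leave alone.

How it is judged (in metres and radians):
On the way, in this order (a step that is already met when the one before it is completed fails the run):
1. the nut is turned tight (1.44 rad or more) with the extension still on it (value of joint gland_nut above 1.44 rad and distance between t_wrench and pump_case below 0.06 m), for 0.2 s.
2. the extension stands upright in the tray, released, with the lid still open (x of t_wrench in the frame of parts_tray between -0.062 and 0.062 m and y of t_wrench in the frame of parts_tray between -0.077 and 0.077 m and z of t_wrench in the frame of parts_tray below 0.01 m and angle between t_wrench's own z axis and vertical below 0.12 rad and linear speed of t_wrench below 0.03 m/s and contact force between the fingers and t_wrench below 0.1 N and value of joint case_lid below 0.5 rad), for 0.2 s.
3. the lid comes down shut (value of joint case_lid above 1.26 rad), for 0.2 s.
At the end, for the whole second after the job is handed in: the nut is still tight (at least 1.42 of 1.5 rad), the extension stands in the tray (its axis within 62 mm in the tray's x and 77 mm in its y of the centre, foot on the floor, within 0.12 rad of upright), released and at rest, and the lid is shut to within 0.05 rad and at rest (value of joint gland_nut above 1.42 rad and value of joint case_lid above 1.26 rad and velocity of joint case_lid below 0.05 rad/s and x of t_wrench in the frame of parts_tray between -0.062 and 0.062 m and y of t_wrench in the frame of parts_tray between -0.077 and 0.077 m and z of t_wrench in the frame of parts_tray below 0.01 m and angle between t_wrench's own z axis and vertical below 0.12 rad and linear speed of t_wrench below 0.03 m/s and contact force between the fingers and t_wrench below 0.1 N); the robot touches nothing.
It fails at once if the extension falls over or is tipped by more than 40 degrees (angle between t_wrench's own z axis and vertical above 0.7 rad).
It fails at once if the spray white is moved by more than 30 mm (distance of spray_white from where it was at the start of the episode above 0.03 m).
It fails at once if the oil flask is moved by more than 30 mm (distance of oil_flask from where it was at the start of the episode above 0.03 m).
It also fails if it takes over 66 s, if anything falls off the work surface, if the arm or the gripper's body presses on something with over 40 N, if the wrist force passes 120 N, or if a joint passes its speed limit or range.

## Working session

There is one attempt and no reset: what is moved stays moved. The work goes in short steps, Python scripts to look and compute and a tool call to move; the robot and the scene stay as the last step left them, time stands still between calls to the robot, and variables do not carry over. Pictures are saved under pics/ and viewed, at most 10 in all, crops included, and the job is handed in when it is done.

Besides the shell and the picture viewer there is one more tool, called after "Emit:" as name(argument=value, ...) on one line, values as JSON. move_arm: Moves the arm, as the interface text tells. Its arguments: {"type":"object","properties":{"plan":{"type":"array"},"squeeze":{"type":"number"}},"required":["plan"]}

```bash
ls; mkdir -p pics; python3 - <<'E'
from rig import arm
import cv2,numpy as np
s=arm.observe();print(s)
for n in("scene","top"):
    c=arm.capture(n);cv2.imwrite(f"pics/{n}0.png",c["img"][:,:,::-1]);print(n,c["mtx"].tolist(),c["xyz"],c["attitude"])
print(arm.finger_overhang)
E
```

```text
pics
{'t': 0.0, 'joint_positions': array([63.81416072, 19.13166415,  2.28493001, 84.01286014, -0.76970273,
       76.96532735, -3.35152668]), 'joint_vel': array([ 0.01100827,  0.0634436 , -0.02467971, -0.02982157, -0.03373741,
       -0.10362184, -0.04634281]), 'joint_torque': array([-6.32075444e-04, -6.56355500e+01,  1.33502662e+00, -4.03792977e+01,
       -5.97413583e-02,  4.48217662e-02,  7.86851842e-05]), 'tool_pos': array([ 0.22747173, -0.60839414,  0.22964502]), 'ee_rot': array([-1.79905506e+02,  4.63662932e-03,  2.05006186e+01]), 'contact_force': array([ 0.5256673 , -0.31604716, -0.6493521 ]), 'moment': array([-0.0082937 , -0.04552224,  0.01174614]), 'gripper_force': 0.0, 'gripper_width': 0.08702634884768004}
scene [[518.3455841784428, 0.0, 318.8169495115244], [0.0, 518.3455841784428, 206.74542691245802], [0.0, 0.0, 1.0]] [ 0.85149795 -1.08570995  0.90242588] [-1.24383358e+02  7.67319372e-02  1.21315252e+01]
top [[458.54018579539155, 0.0, 322.6248860702718], [0.0, 458.54018579539155, 197.8308933479352], [0.0, 0.0, 1.0]] [0.42533659 0.00829751 1.31828463] [-171.28020019    0.35178813  -89.49894687]
0.008
```

View pics/scene0.png

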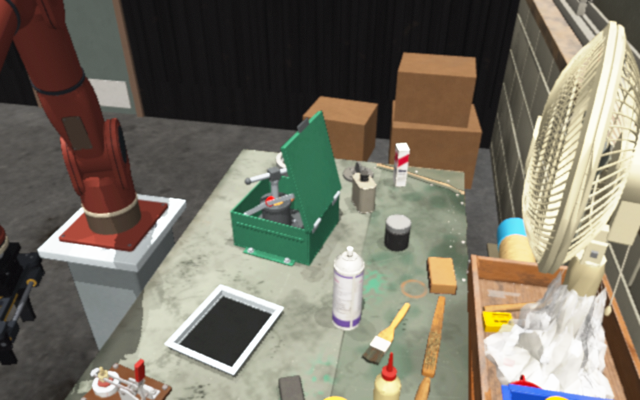

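View pics/top0.png

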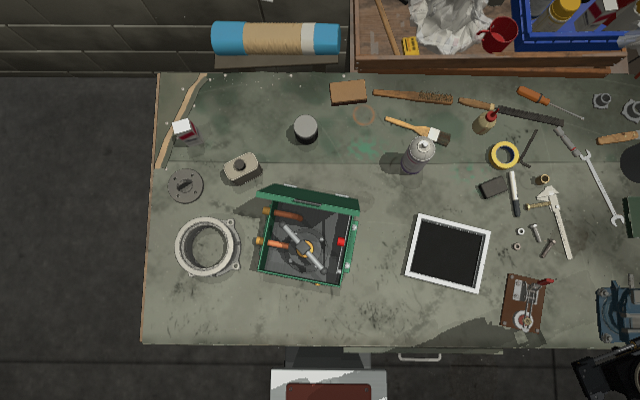

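The case is at top-view px (308,243), with the T-bar running about (283,220) to (325,268). The red knee is at (341,241), the tray at (449,252) on the right (-y), and the casting at (205,246) on the left.

```bash
cat > h.py <<'E'
import numpy as np,cv2
from scipy.spatial.transform import Rotation as R
from rig import arm
def ray(c,px):
    d=np.linalg.inv(c["mtx"])@np.array([px[0],px[1],1.])
    if "xyz" in c: return np.array(c["xyz"]),R.from_euler("xyz",c["attitude"],degrees=True).as_matrix()@d
    T=c["T"]; return T[:3,3],T[:3,:3]@d
def at(c,px,z):
    o,d=ray(c,px); return o+d*(z-o[2])/d[2]
def wrist():
    s=arm.observe(); c=arm.capture("wrist")
    W=np.eye(4);W[:3,:3]=R.from_euler("xyz",s["ee_rot"],degrees=True).as_matrix();W[:3,3]=s["tool_pos"]
    c["T"]=W@c["tool_from_camera"]; return c
def proj(c,P):
    if "xyz" in c: o=np.array(c["xyz"]);M=R.from_euler("xyz",c["attitude"],degrees=True).as_matrix()
    else: o=c["T"][:3,3];M=c["T"][:3,:3]
    q=c["mtx"]@(M.T@(np.array(P)-o)); return q[:2]/q[2]
E
python3 - <<'E'
from h import *
c=arm.capture("top");a=c["img"][175:300,240:370,::-1]
b=cv2.resize(a,None,fx=4.6,fy=4.6,interpolation=cv2.INTER_CUBIC)
cv2.imwrite("pics/c1.png",b)
for n,p,z in [("hub",(304,243),.204),("barA",(283,222),.189),("barB",(324,268),.189),("knee",(341,241),.163),("t1",(418,213),.023),("t2",(490,233),.023),("t3",(478,292),.023),("t4",(404,276),.023),("can",(421,148),.2)]: print(n,at(c,p,z).round(3))
E
```

```text
hub [0.485 0.061 0.204]
barA [0.537 0.114 0.189]
barB [0.426 0.012 0.189]
knee [ 0.493 -0.03   0.163]
t1 [ 0.582 -0.253  0.023]
t2 [ 0.527 -0.455  0.023]
t3 [ 0.364 -0.414  0.023]
t4 [ 0.406 -0.21   0.023]
can [ 0.725 -0.229  0.2  ]
```

View pics/c1.png

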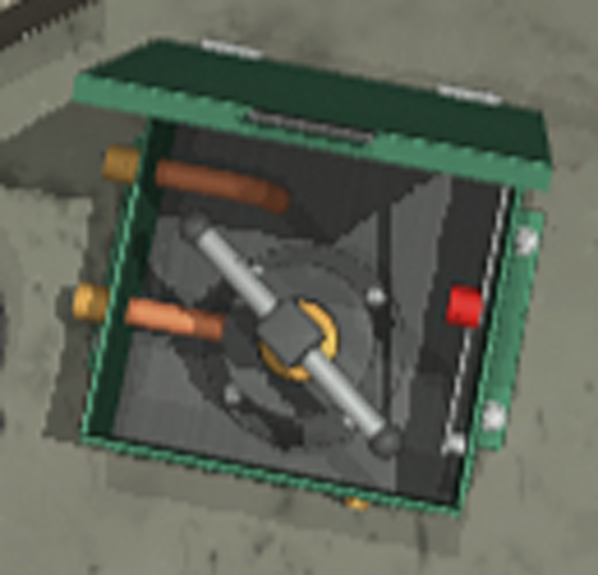

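```bash
python3 - <<'E'
from h import *
c=arm.capture("top")
p=lambda u,v:(u/4.6+240-.4,v/4.6+175-.4)
for n,q,z in [("hub",p(292,333),.204),("A",p(195,225),.189),("B",p(388,440),.189),("knee",p(465,307),.174),
 ("nl",p(85,438),.115),("nr",p(460,512),.115),("fl",p(150,120),.115),("fr",p(515,190),.115)]: print(n,at(c,q,z).round(4))
E
```

```text
hub [0.4755 0.0629 0.204 ]
A [0.5335 0.1166 0.189 ]
B [0.4203 0.012  0.189 ]
knee [ 0.4916 -0.029   0.174 ]
nl [0.4196 0.1831 0.115 ]
nr [ 0.3804 -0.0285  0.115 ]
fl [0.6011 0.151  0.115 ]
fr [ 0.5622 -0.0594  0.115 ]
```

Emit:
move_arm(plan=[2,2.5,3,0,0,0.13,0.7,4,5,6,0,0,0.27,0.7,7,8,9,0,0,0.41,0.7,10,11,12,0,0,0.55,0.7,13,14,13,0,0,0.69,0.7,16,17,13,0,0,0.83,0.7,18,20,13,0,0,0.97,0.7,20,23,13,0,0,1.11,0.7,21,26,13,0,0,1.25,0.7,22,29,13,0,0,1.39,0.7])

```text
t: 1.2
tool_pos: [0.4481, -0.3173, 0.3603]
ee_rot: [-180.0, -0.0, 100.5]
contact_force: [0.5, -0.2, 0.0]
gripper_width: 0.027
gripper_force: 0.0
```

Emit:
move_arm(plan=[0,3,0,0,0,0.14,0.7,0,7,0,0,0,0.28,0.7,0,11,0,0,0,0.42,0.7,0,15,0,0,0,0.56,0.7,0,19,0,0,0,0.71,0.7,0,23,0,0,0,0.85,0.7,0,27,0,0,0,0.99,0.7,0,30,0,0,0,1.13,0.7,-0.5,33,0,0,0,1.27,0.7,-0.9,34.6,0,0,0,1.41,0.7])

```text
t: 2.2
tool_pos: [0.4381, 0.03, 0.3607]
ee_rot: [-180.0, 0.0, -178.6]
contact_force: [0.2, 0.7, -0.2]
gripper_width: 0.026
gripper_force: 0.0
```

Emit:
move_arm(plan=[0,0,-1,0,0,0.14,0.7,0,0,-2,0,0,0.28,0.7,0,0,-3,0,0,0.42,0.7,0,0,-4,0,0,0.56,0.7,0,0,-5,0,0,0.7,0.7,0,0,-5,0,0,0.723,0.7,0,0,-5,0,0,0.723,0.7])

```text
t: 2.9
tool_pos: [0.4385, 0.0272, 0.3108]
ee_rot: [180.0, -0.0, -137.8]
contact_force: [0.7, -0.7, 0.6]
gripper_width: 0.026
gripper_force: 0.0
```

```bash
python3 - <<'E'
from h import *
s=arm.observe();print(s["joint_positions"].round(1),s["tool_pos"],s["ee_rot"])
c=wrist();cv2.imwrite("pics/w1.png",c["img"][:,:,::-1])
for P in [(.4755,.063,.204),(.5335,.1166,.189),(.4203,.012,.189)]:print(proj(c,P))
np.savez("w1.npz",T=c["T"],mtx=c["mtx"])
E
```

```text
[ 27.   -6.9 -32.5 102.4  -3.7  83.4 127.3] [0.43852329 0.02724409 0.31076486] [ 1.79998610e+02 -6.98028747e-03 -1.37802028e+02]
[323.62790536 261.60367315]
[324.32041857 329.02357718]
[322.78012106 169.69673278]
```

View pics/w1.png

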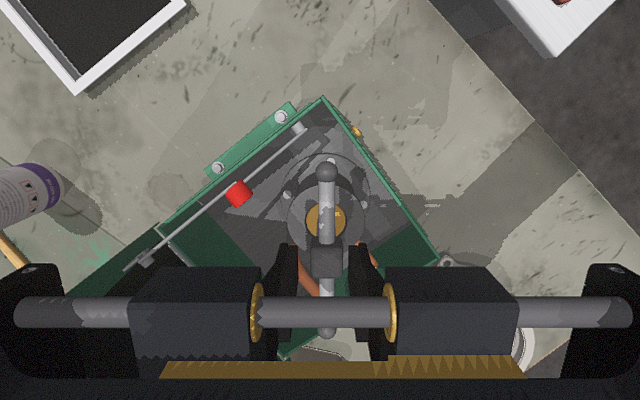

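Wrist view: hub at (326,262), near bar end at (327,168) between the fingers, within 3 px of the predicted position. Descending to straddle the bar.

Emit:
move_arm(plan=[0,0.1,-3,0,0,0,0.7,0,0.1,-6,0,0,0,0.7,0,0.1,-9,0,0,0,0.7,0,0.1,-11,0,0,0,0.7,0,0.1,-12.8,0,0,0,0.7,0,0.1,-12.8,0,0,0,0.8,0,0.1,-12.8,0,0,0,0.8,0,0.1,-12.8,0,0,0,0.8], squeeze=10)

```text
t: 3.75
tool_pos: [0.4394, 0.0283, 0.1839]
ee_rot: [-179.9, 0.1, -137.7]
contact_force: [0.1, -0.2, 0.0]
gripper_width: 0.0183
gripper_force: 0.1
```

```bash
python3 - <<'E'
from h import *
s=arm.observe();p=s["tool_pos"];print(p,s["ee_rot"],s["contact_force"])
C=np.array([.476,.0635]);a0=np.deg2rad(222.5);r=.05
for d in np.arange(0,1.71,.1):
    q=C+r*np.array([np.cos(a0-d),np.sin(a0-d)]);print(round(-d,2),((q-p[:2])*100).round(2))
E
```

```text
[0.43940701 0.02826189 0.18389023] [-1.79927361e+02  7.62470525e-02 -1.37704873e+02] [ 0.12792222 -0.15428449  0.03672507]
-0.0 [-0.03  0.15]
-0.1 [-0.35  0.53]
-0.2 [-0.62  0.95]
-0.3 [-0.86  1.39]
-0.4 [-1.05  1.85]
-0.5 [-1.2   2.33]
-0.6 [-1.29  2.82]
-0.7 [-1.34  3.32]
-0.8 [-1.33  3.81]
-0.9 [-1.28  4.31]
-1.0 [-1.17  4.8 ]
-1.1 [-1.02  5.28]
-1.2 [-0.82  5.74]
-1.3 [-0.58  6.17]
-1.4 [-0.3   6.58]
-1.5 [0.03 6.96]
-1.6 [0.39 7.31]
-1.7 [0.78 7.61]
```

Emit:
move_arm(plan=[-0.35,0.5,0,0,0,-0.1,0.8,-0.62,0.92,0,0,0,-0.2,0.8,-0.86,1.37,0,0,0,-0.3,0.8,-1.05,1.83,0,0,0,-0.4,0.8,-1.2,2.31,0,0,0,-0.5,0.8,-1.29,2.8,0,0,0,-0.6,0.8,-1.34,3.3,0,0,0,-0.7,0.8,-1.33,3.8,0,0,0,-0.8,0.8,-1.28,4.3,0,0,0,-0.9,0.8,-1.17,4.8,0,0,0,-1.0,0.8])

```text
t: 4.75
tool_pos: [0.4268, 0.0744, 0.1836]
ee_rot: [-179.8, 0.0, 164.7]
contact_force: [-6.1, -7.2, 5.5]
gripper_width: 0.0172
gripper_force: 4.1
```

Emit:
move_arm(plan=[0.15,0.48,0,0,0,-0.1,0.8,0.35,0.94,0,0,0,-0.2,0.8,0.59,1.37,0,0,0,-0.3,0.8,0.87,1.78,0,0,0,-0.4,0.8,1.04,1.97,0,0,0,-0.45,0.8,1.04,1.97,0,0,0,-0.45,0.8])

```text
t: 5.35
tool_pos: [0.4366, 0.0953, 0.1832]
ee_rot: [-179.9, -0.0, 139.1]
contact_force: [-5.8, -2.2, 2.2]
gripper_width: 0.0175
gripper_force: 2.9
```

```bash
python3 - <<'E'
from h import *
s=arm.observe();print(s["tool_pos"],s["ee_rot"],s["contact_force"],s["moment"])
c=arm.capture("top");a=c["img"][195:295,250:360,::-1]
cv2.imwrite("pics/c2.png",cv2.resize(a,None,fx=5,fy=5,interpolation=cv2.INTER_CUBIC))
E
```

```text
[0.43660456 0.09534588 0.18322438] [-1.79865271e+02 -1.61794149e-02  1.39114675e+02] [-5.78503181 -2.19543554  2.21027258] [-0.57127931  1.24433249  0.00174505]
```

Emit:
move_arm(plan=[0.17,0.18,0,0,0,-0.05,0.8,0.17,0.18,0,0,0,-0.05,0.8])

```text
t: 5.6
tool_pos: [0.4381, 0.0971, 0.1831]
ee_rot: [-179.9, -0.0, 136.3]
contact_force: [-6.7, -2.9, 2.6]
gripper_width: 0.0173
gripper_force: 3.2
```

Emit:
move_arm(plan=[0.17,0.18,0,0,0,-0.05,0.8,0.17,0.18,0,0,0,-0.05,0.8])

```text
t: 5.8
tool_pos: [0.4398, 0.0989, 0.1832]
ee_rot: [-179.9, -0.0, 133.4]
contact_force: [-6.3, -2.7, 3.0]
gripper_width: 0.0175
gripper_force: 3.2
```

Emit:
move_arm(plan=[0.17,0.17,0,0,0,-0.05,0.8,0.17,0.17,0,0,0,-0.05,0.8])

```text
t: 6.0
tool_pos: [0.4415, 0.1007, 0.1832]
ee_rot: [-179.8, -0.0, 130.5]
contact_force: [-8.1, -2.5, 3.0]
gripper_width: 0.0173
gripper_force: 3.2
```

Emit:
move_arm(plan=[0.18,0.16,0,0,0,-0.05,0.8,0.18,0.16,0,0,0,-0.05,0.8])

```text
t: 6.2
tool_pos: [0.4432, 0.1024, 0.1831]
ee_rot: [-179.9, -0.0, 127.7]
contact_force: [-6.8, -1.4, 2.8]
gripper_width: 0.0176
gripper_force: 3.2
```

Emit:
move_arm(plan=[0.18,0.16,0,0,0,-0.05,0.8,0.18,0.16,0,0,0,-0.05,0.8])

```text
t: 6.4
tool_pos: [0.4451, 0.104, 0.1832]
ee_rot: [-179.9, -0.0, 124.8]
contact_force: [-6.9, -1.9, 2.1]
gripper_width: 0.0172
gripper_force: 3.2
```

```bash
python3 - <<'E'
from h import *
s=arm.observe();print(s["tool_pos"],s["ee_rot"],s["contact_force"],s["moment"])
c=arm.capture("top");a=c["img"][195:295,250:360,::-1]
cv2.imwrite("pics/c2.png",cv2.resize(a,None,fx=5,fy=5,interpolation=cv2.INTER_CUBIC))
E
```

```text
[0.44507995 0.10404981 0.18315719] [-1.79858696e+02 -8.06842648e-03  1.24804976e+02] [-6.89550606 -1.85420671  2.11753369] [-3.32555347e-01  1.35012059e+00 -7.85023014e-04]
```

View pics/c2.png

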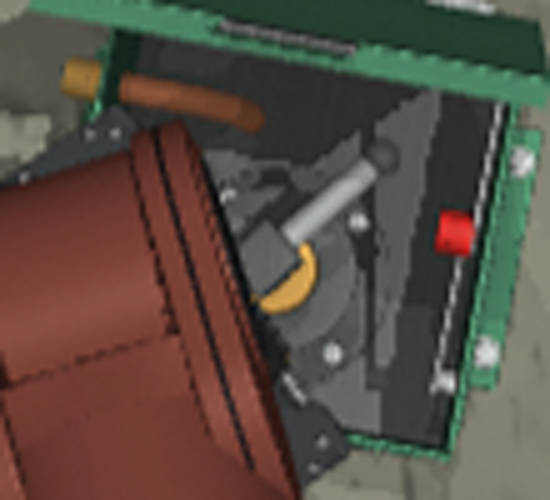

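Emit:
move_arm(plan=[0.19,0.15,0,0,0,-0.05,0.8,0.19,0.15,0,0,0,-0.05,0.8])

```text
t: 6.65
tool_pos: [0.4468, 0.1054, 0.1831]
ee_rot: [-179.8, -0.0, 121.9]
contact_force: [-8.1, -2.3, 3.8]
gripper_width: 0.0176
gripper_force: 3.8
```

Emit:
move_arm(plan=[0.2,0.14,0,0,0,-0.05,0.8,0.2,0.14,0,0,0,-0.05,0.8])

```text
t: 6.85
tool_pos: [0.4477, 0.106, 0.1829]
ee_rot: [-179.6, 0.0, 119.1]
contact_force: [-13.7, -5.4, 8.1]
gripper_width: 0.0177
gripper_force: 7.2
```

Emit:
move_arm(plan=[0.2,0.13,0,0,0,-0.05,0.8,0.2,0.13,0,0,0,-0.05,0.8])

```text
t: 7.05
tool_pos: [0.449, 0.1065, 0.1827]
ee_rot: [-179.5, 0.1, 116.2]
contact_force: [-16.3, -8.9, 10.9]
gripper_width: 0.02
gripper_force: 9.8
```

Reaction force doubled (about 18 N at 50 mm), so the nut is on its stop. Backing off, opening and rising.

Emit:
move_arm(plan=[-0.2,-0.15,0,0,0,0.08,0.8,-0.35,-0.25,0,0,0,0.15,0.6,-0.35,-0.25,0,0,0,0.15,0.6,-0.35,-0.25,3,0,0,0.15,0.5,-0.35,-0.25,6,0,0,0.15,0.4,-0.35,-0.25,9,0,0,0.15,0.4,-0.35,-0.25,11,0,0,0.15,0.4])

```text
t: 7.75
tool_pos: [0.4493, 0.1065, 0.2956]
ee_rot: [179.8, 0.1, 124.8]
contact_force: [-0.3, 0.2, -0.3]
gripper_width: 0.0512
gripper_force: 0.0
```

Emit:
move_arm(plan=[0,0,0,-0.08,-0.06,0,0.4,0,0,0,-0.16,-0.11,0,0.4,0,0,0,-0.246,-0.171,0,0.4,0,0,0,-0.246,-0.171,0,0.4])

```text
t: 8.15
tool_pos: [0.4476, 0.109, 0.2934]
ee_rot: [179.9, 17.4, 125.1]
contact_force: [-1.2, 1.1, -0.6]
gripper_width: 0.0524
gripper_force: 0.0
```

```bash
python3 - <<'E'
from h import *
s=arm.observe();print(s["joint_positions"].round(1),s["tool_pos"],s["ee_rot"])
c=wrist();cv2.imwrite("pics/w2.png",c["img"][:,:,::-1])
np.savez("w2.npz",T=c["T"],mtx=c["mtx"]);print(proj(c,(.476,.0635,.204)))
E
```

```text
[ 21.8  -8.2 -48.7 105.9  11.3  77.1   6.1] [0.44762246 0.10899923 0.29341328] [179.93276045  17.37813279 125.11302033]
[318.07480843 236.73746025]
```

View pics/w2.png

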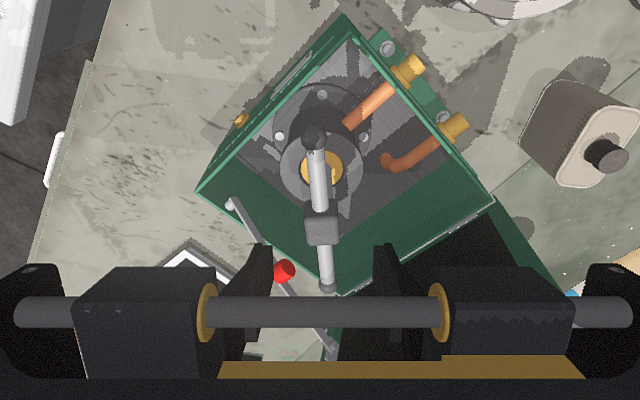

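```bash
python3 - <<'E'
from h import *
z=np.load("w2.npz");c={"T":z["T"],"mtx":z["mtx"]}
a=at(c,(314,138),.19);b=at(c,(328,287),.19);h=at(c,(321,220),.204)
print(a,b,(a+b)/2,h,np.rad2deg(np.arctan2(a[1]-b[1],a[0]-b[0])),np.linalg.norm(a-b))
from rig import arm
s=arm.observe();M=R.from_euler("xyz",s["ee_rot"],degrees=True).as_matrix();print(M)
E
```

```text
[0.42856366 0.12680252 0.19      ] [0.52672692 0.00672852 0.19      ] [0.47764529 0.06676552 0.19      ] [0.46817285 0.07878272 0.204     ] 129.26679059258092 0.15509285043554313
[[-5.48275824e-01  8.18858244e-01  1.69896427e-01]
 [ 7.82441247e-01  5.73995549e-01 -2.41484584e-01]
 [-2.95261436e-01  5.33813182e-04 -9.55416349e-01]]
```

```bash
python3 - <<'E'
from h import *
z=np.load("w2.npz");c={"T":z["T"],"mtx":z["mtx"]}
u=np.array([np.cos(np.deg2rad(129)),np.sin(np.deg2rad(129)),0])
for zz in(.174,.189,.204):
  for d in(-.0855,-.015,0,.015,.0855):
    print(zz,d,proj(c,np.array([.477,.066,zz])+d*u).round(0))
print(c["T"][:3,3])
img=cv2.imread("pics/w2.png")[120:310,250:400];cv2.imwrite("pics/w2c.png",cv2.resize(img,None,fx=3.1,fy=3.1,interpolation=cv2.INTER_CUBIC))
E
```

```text
0.174 -0.0855 [327. 280.]
0.174 -0.015 [322. 226.]
0.174 0 [321. 213.]
0.174 0.015 [320. 199.]
0.174 0.0855 [313. 119.]
0.189 -0.0855 [327. 292.]
0.189 -0.015 [322. 237.]
0.189 0 [321. 224.]
0.189 0.015 [320. 209.]
0.189 0.0855 [312. 127.]
0.204 -0.0855 [327. 304.]
0.204 -0.015 [322. 249.]
0.204 0 [321. 235.]
0.204 0.015 [320. 221.]
0.204 0.0855 [312. 136.]
[0.37436337 0.21370202 0.41386989]
```

View pics/w2c.png

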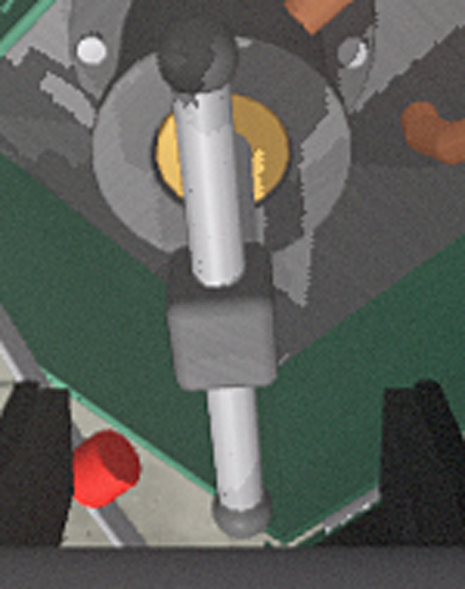

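Emit:
move_arm(plan=[0.8,-1.3,-2,0,0,0.04,0.4,1.5,-2.5,-3.8,0,0,0.07,0.4,1.9,-3,-5.8,0,0,0.07,0.4,2.3,-3.5,-7.8,0,0,0.07,0.4,2.7,-4,-9.8,0,0,0.07,0.4,3.05,-4.35,-11.4,0,0,0.07,0.4,3.05,-4.35,-11.4,0,0,0.07,0.4])

```text
t: 8.9
tool_pos: [0.4784, 0.061, 0.1766]
ee_rot: [-179.8, 17.0, 128.8]
contact_force: [-0.8, -0.0, -0.3]
gripper_width: 0.0523
gripper_force: 0.0
```

Emit:
move_arm(plan=[-0.1,0.35,0.2,0,0,0,0.4,-0.1,0.35,0.2,0,0,0,0.7,-0.1,0.35,0.2,0,0,0,1,-0.1,0.35,0.2,0,0,0,1,-0.1,0.35,0.2,0,0,0,1,-0.1,0.35,0.2,0,0,0,1,-0.1,0.35,0.2,0,0,0,1], squeeze=55)

```text
t: 9.6
tool_pos: [0.4777, 0.0657, 0.1809]
ee_rot: [-179.9, 17.2, 129.0]
contact_force: [-4.8, -1.6, 5.8]
gripper_width: 0.0272
gripper_force: 55.0
```

Emit:
move_arm(plan=[0,0,0,0,0,-0.03,1,0,0,0,0,0,-0.06,1,0,0,0,0,0,-0.06,1])

```text
t: 9.9
tool_pos: [0.4777, 0.0658, 0.1809]
ee_rot: [-179.9, 17.2, 125.6]
contact_force: [-5.3, -3.3, 8.0]
gripper_width: 0.0276
gripper_force: 55.6
```

```bash
python3 - <<'E'
from h import *
s=arm.observe();print(s["ee_rot"],s["contact_force"],s["moment"],s["joint_positions"].round(1))
E
```

```text
[-179.85678828   17.23481864  125.59114222] [-5.25768686 -3.27196684  8.04098884] [-0.68234617  0.87500451  0.90312273] [ 22.6  -0.2 -47.6 114.3  18.8  64.    2.5]
```

Emit:
move_arm(plan=[0,0,0,0,0,0.05,1,0,0,1,0,0,0.05,1,0,0,2,0,0,0.05,1,0,0,3,0,0,0.05,1,0,0,4,0,0,0.05,1,0,0,4,0,0,0.05,1])

```text
t: 10.5
tool_pos: [0.4784, 0.0662, 0.2224]
ee_rot: [180.0, 17.2, 128.3]
contact_force: [-1.6, 0.9, -2.8]
gripper_width: 0.0275
gripper_force: 55.0
```

Emit:
move_arm(plan=[0.02,0.03,1,0,0,0.1,1,0.04,0.06,2,0,0,0.2,1,0.06,0.1,3,0,0,0.3,1,0.07,0.13,4,0,0,0.4,1,0.09,0.16,5,0,0,0.5,1,0.1,0.19,6.5,0,0,0.6,1,0.1,0.19,8,0,0,0.7,1,0.1,0.19,10,0,0,0.7,1,0.1,0.19,12,0,0,0.7,1,0.1,0.19,12.5,0,0,0.7,1])

```text
t: 11.5
tool_pos: [0.4789, 0.0683, 0.3472]
ee_rot: [-180.0, 17.2, 168.5]
contact_force: [-3.3, 1.9, -3.9]
gripper_width: 0.0277
gripper_force: 55.0
```

```bash
python3 - <<'E'
from h import *
s=arm.observe();print(s["ee_rot"],s["contact_force"],s["moment"],s["joint_positions"].round(1))
c=arm.capture("scene");a=c["img"][100:380,150:400,::-1]
cv2.imwrite("pics/s2.png",cv2.resize(a,None,fx=2.1,fy=2.1))
E
```

```text
[-179.95946551   17.22828199  168.49551212] [-3.31532882  1.8527445  -3.9498278 ] [0.45126278 0.73105171 0.14921277] [ 20.1 -15.  -31.6 105.8  -1.1  71.1  66.9]
```

View pics/s2.png

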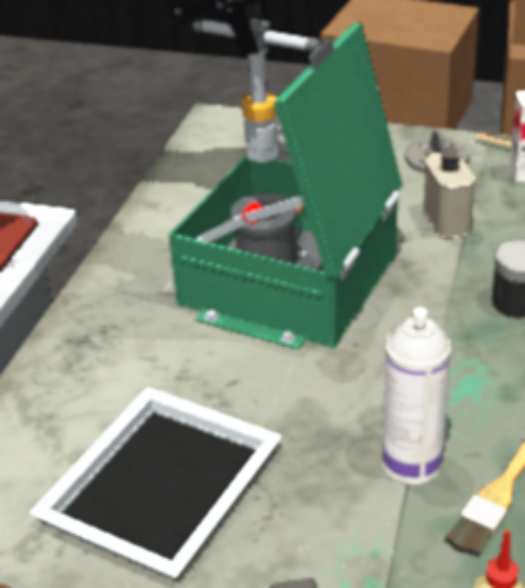

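Emit:
move_arm(plan=[-0.5,0,0.5,0,0,-0.12,1,-0.8,0,1,0,0,-0.24,1,-0.8,0,1,0,0,-0.36,1,-0.8,0,1,0,0,-0.48,1,-0.8,-1,1,0,0,-0.6,1,-0.8,-3,1,0,0,-0.7,1,-0.8,-6,1,0,0,-0.7,1,-0.8,-9,1,0,0,-0.7,1,-0.8,-12.5,1,0,0,-0.7,1,-0.8,-16,1,0,0,-0.7,1])

```text
t: 12.55
tool_pos: [0.4707, -0.0932, 0.3544]
ee_rot: [-179.9, 17.1, 128.4]
contact_force: [0.8, 1.2, -4.2]
gripper_width: 0.0271
gripper_force: 55.0
```

Emit:
move_arm(plan=[0,-3.5,0,0,0,0,1,0,-7,0,0,0,0,1,0,-10.5,0,0,0,0,1,0,-14,0,0,0,0,1,0,-17.5,0,0,0,0,1,0,-20.5,0,0,0,0,1,0,-22.5,0,0,0,0,1,0,-23.7,0,0,0,0,1,0,-23.9,0,0,0,0,1,0,-23.9,0,0,0,0,1])

```text
t: 13.55
tool_pos: [0.4711, -0.3302, 0.355]
ee_rot: [-180.0, 17.1, 128.4]
contact_force: [-0.2, 0.1, -4.1]
gripper_width: 0.0275
gripper_force: 55.0
```

```bash
python3 - <<'E'
from h import *
s=arm.observe();print(s["tool_pos"],s["ee_rot"],s["contact_force"],s["joint_positions"].round(1))
c=arm.capture("scene");a=c["img"][130:380,140:400,::-1]
cv2.imwrite("pics/s3.png",cv2.resize(a,None,fx=2.3,fy=2.3))
E
```

```text
[ 0.47112809 -0.33017944  0.35495705] [-179.95705098   17.11042273  128.42712071] [-0.18597346  0.14408128 -4.13014538] [ 41.7  -3.  -14.9  96.4   6.8  71.   63.7]
```

View pics/s3.png

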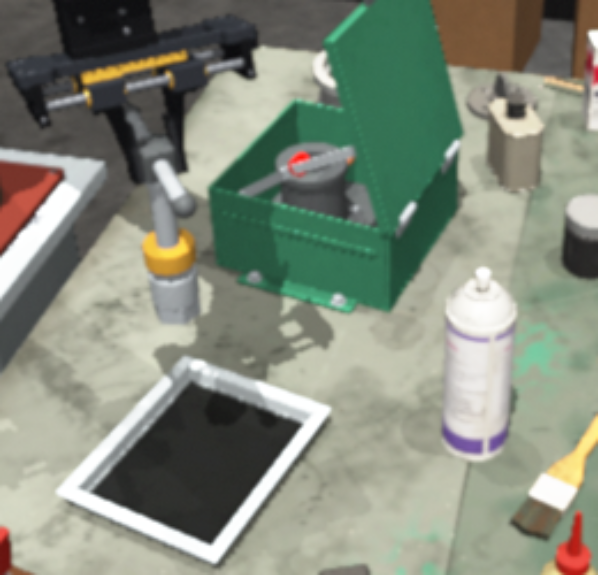

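Emit:
move_arm(plan=[0,-0.2,-3,0,0,0,1,0,-0.2,-6,0,0,0,1,0,-0.2,-9,0,0,0,1,0,-0.2,-12,0,0,0,1,0,-0.2,-15,0,0,0,1,0,-0.2,-17,0,0,0,1,0,-0.2,-18,0,0,0,1,0,-0.2,-18.6,0,0,0,1,0,-0.2,-18.6,0,0,0,1])

```text
t: 14.5
tool_pos: [0.4712, -0.3326, 0.1698]
ee_rot: [-180.0, 17.2, 128.4]
contact_force: [-0.7, -0.2, -3.3]
gripper_width: 0.0277
gripper_force: 55.0
```

Emit:
move_arm(plan=[0,0,-0.3,0,0,0,1,0,0,-0.5,0,0,0,1,0,0,-0.7,0,0,0,1,0,0,-0.7,0,0,0,1])

```text
t: 14.9
tool_pos: [0.4709, -0.3331, 0.1625]
ee_rot: [-180.0, 17.2, 128.4]
contact_force: [0.1, 0.2, -3.9]
gripper_width: 0.0275
gripper_force: 55.0
```

Emit:
move_arm(plan=[0,0,-0.15,0,0,0,1,0,0,-0.25,0,0,0,1,0,0,-0.25,0,0,0,1])

```text
t: 15.2
tool_pos: [0.471, -0.3331, 0.1601]
ee_rot: [-180.0, 17.2, 128.4]
contact_force: [0.0, 0.0, -3.9]
gripper_width: 0.0277
gripper_force: 55.0
```

```bash
python3 - <<'E'
from h import *
c=arm.capture("scene");a=c["img"][180:380,150:320,::-1]
cv2.imwrite("pics/s4.png",cv2.resize(a,None,fx=2.9,fy=2.9))
E
```

```text
(no output)
```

View pics/s4.png

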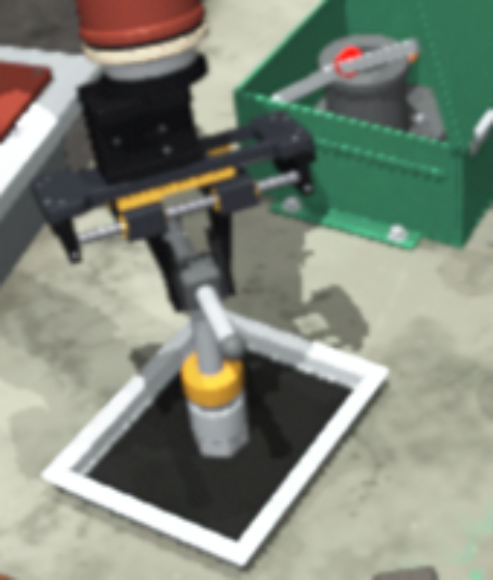

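Emit:
move_arm(plan=[0,0,-0.1,0,0,0,1,0,0,-0.2,0,0,0,1])

```text
t: 15.45
tool_pos: [0.4719, -0.3339, 0.16]
ee_rot: [-180.0, 17.4, 128.4]
contact_force: [-4.5, 2.8, 14.5]
gripper_width: 0.0274
gripper_force: 55.0
```

```bash
python3 - <<'E'
from h import *
c=arm.capture("scene");M=lambda q:((q[0]-150)*2.9,(q[1]-180)*2.9)
for P in[(.4675,-.3305,.004),(.4675,-.3305,.169)]:print(M(proj(c,P)))
print(arm.observe()["contact_force"])
E
```

```text
(np.float64(215.83954303923562), np.float64(432.132759243626))
(np.float64(192.14096668737727), np.float64(274.6943778483221))
[-4.1556152   2.18030858 10.22825527]
```

Emit:
move_arm(plan=[0,0,0.1,0,0,0,1,0,0,0.1,0,0,0,0.66,0,0,0.1,0,0,0,0.6,0,0,0.1,0,0,0,0.5,0,0,0.1,0,0,0,0.4,0,0,0.1,0,0,0,0.4])

```text
t: 16.1
tool_pos: [0.471, -0.333, 0.159]
ee_rot: [-180.0, 17.2, 128.4]
contact_force: [-0.3, 0.2, -0.2]
gripper_width: 0.0489
gripper_force: 0.0
```

Emit:
move_arm(plan=[-0.6,0.7,3,0,0,0,0.4,-1.2,1.4,6,0,0,0,0.4,-1.8,2.1,9,0,0,0,0.4,-2.4,2.8,12,0,0,0,0.4,-3,3.5,15,0,0,0,0.4,-3,3.5,18,0,0,0,0.5,-3,3.5,18,0,0,0,0.7,-3,3.5,18,0,0,0,1])

```text
t: 16.9
tool_pos: [0.4411, -0.2981, 0.3394]
ee_rot: [-180.0, 17.2, 128.4]
contact_force: [0.7, 0.8, -0.1]
gripper_width: 0.036
gripper_force: 0.0
```

```bash
python3 - <<'E'
from h import *
s=arm.observe();print(s["tool_pos"],s["ee_rot"],s["contact_force"],s["joint_positions"].round(1))
c=arm.capture("scene");t=arm.capture("top")
a=cv2.resize(c["img"][100:380,150:400],None,fx=1.6,fy=1.6);b=cv2.resize(t["img"][190:310,260:500],None,fx=1.6,fy=1.6)
k=np.zeros((max(len(a),len(b)),a.shape[1]+b.shape[1],3),np.uint8);k[:len(a),:a.shape[1]]=a;k[:len(b),a.shape[1]:]=b
cv2.imwrite("pics/s5.png",k[:,:,::-1]);print(k.shape)
for P in[(.4675,-.3305,.004),(.4675,-.3305,.169)]:print((proj(c,P)-[150,100])*1.6)
E
```

```text
[ 0.44112198 -0.29809105  0.33943139] [-179.97707999   17.2268685   128.38499504] [ 0.67762043  0.82204401 -0.06109898] [ 41.4  -8.  -15.5 102.7   5.6  69.6  62.9]
(448, 784, 3)
[119.08388581 366.41807407]
[106.00880921 279.55551881]
```

View pics/s5.png

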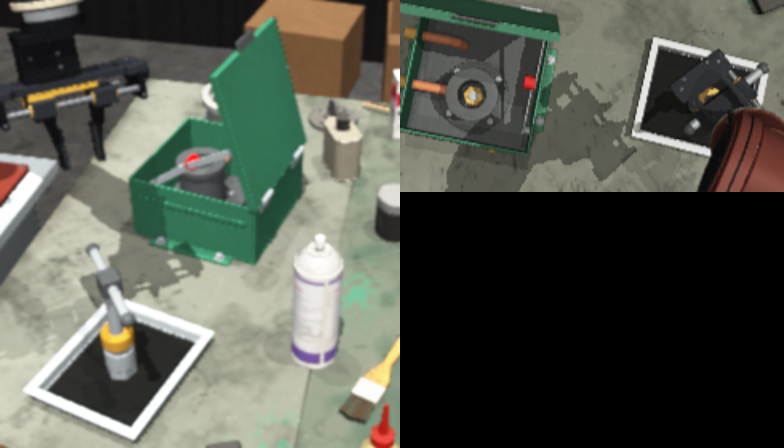

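The extension stands in the tray close to its predicted pose (px 119,366 foot), and the lid is still open with the red knee visible at about (192,160). I've used up my picture allowance (11 viewed, one over the limit), so I'll work from numbers only. Next I'll triangulate the red knee by colour.

```bash
python3 - <<'E'
from h import *
O=[]
for n,(x0,x1,y0,y1) in {"scene":(230,350,160,260),"top":(325,355,225,260)}.items():
    c=arm.capture(n);i=c["img"].astype(int)
    m=((i[...,0]>150)&(i[...,1]<70)&(i[...,2]<70));k=np.zeros_like(m);k[y0:y1,x0:x1]=m[y0:y1,x0:x1]
    v,u=np.nonzero(k);print(n,len(u),u.mean(),v.mean());o,d=ray(c,(u.mean(),v.mean()));O.append((o,d/np.linalg.norm(d)))
(o1,d1),(o2,d2)=O
t=np.linalg.lstsq(np.c_[d1,-d2],o2-o1,rcond=None)[0];print(o1+t[0]*d1,o2+t[1]*d2)
E
```

```text
scene 13 270.2307692307692 197.92307692307693
top 45 340.3777777777778 241.3111111111111
[ 0.49548429 -0.02705933  0.17056746] [ 0.49189289 -0.02838183  0.17040148]
```

Emit:
move_arm(plan=[0,3,0,0,0,0.1,1,0,6,0,0,0,0.2,1,0,9,0,0,0,0.3,1,0.5,12,0,0,0,0.4,1,1,15,0,0,0,0.5,1,1.5,18,0,0,0,0.6,1,2,21,0,0,0,0.7,1,3,24,0,0,0,0.717,1,4,26,0,0,0,0.717,1,4.5,26.9,0,0,0,0.717,1])

```text
t: 18.1
tool_pos: [0.4862, -0.027, 0.3384]
ee_rot: [-180.0, 17.1, 169.6]
contact_force: [0.4, 0.1, 0.3]
gripper_width: 0.0003
gripper_force: 0.0
```

Emit:
move_arm(plan=[0.2,0,-3,0,0,0,1,0.2,0,-6,0,0,0,1,0.2,0,-9,0,0,0,1,0.2,0,-12,0,0,0,1,0.2,0,-14,0,0,0,1,0.2,0,-14.8,0,0,0,1,0.2,0,-14.8,0,0,0,1])

```text
t: 18.8
tool_pos: [0.4872, -0.0295, 0.1899]
ee_rot: [-179.9, 17.0, 169.4]
contact_force: [-0.3, -0.7, 0.5]
gripper_width: 0.0005
gripper_force: 0.0
```

Emit:
move_arm(plan=[0,0,-0.5,0,0,0,1,0,0,-1,0,0,0,1,0,0,-1.4,0,0,0,1])

```text
t: 19.1
tool_pos: [0.489, -0.0291, 0.178]
ee_rot: [-180.0, 17.3, 169.5]
contact_force: [0.6, -0.1, 2.9]
gripper_width: 0.0004
gripper_force: 1.7
```

Contact with the knee. Pushing it through, then withdrawing up and toward the robot.

Emit:
move_arm(plan=[0,0,-0.5,0,0,0,1,0,0,-1,0,0,0,1,0,0,-1.5,0,0,0,1,0,0,-2,0,0,0,1,0,0,-2.4,0,0,0,1])

```text
t: 19.6
tool_pos: [0.4876, -0.029, 0.1523]
ee_rot: [-180.0, 17.1, 169.5]
contact_force: [0.4, 0.8, -1.0]
gripper_width: 0.0006
gripper_force: 0.0
```

Emit:
move_arm(plan=[-1,-0.5,3,0,0,0,1,-2,-1.5,7,0,0,0,1,-3,-2.5,11,0,0,0,1,-3.5,-4,15,0,0,0,1,-3.5,-6,19,0,0,0,1,-3.5,-9,22,0,0,0,1,-3.5,-12,24,0,0,0,1,-3.5,-16,25,0,0,0,1,-3.5,-19,25,0,0,0,1,-3.5,-21,25,0,0,0,1])

```text
t: 20.6
tool_pos: [0.4525, -0.2417, 0.4029]
ee_rot: [-179.9, 17.2, 169.3]
contact_force: [-0.3, 1.2, 0.4]
gripper_width: 0.0006
gripper_force: 0.0
```

```bash
cat > chk.py <<'E'
from h import *
s=arm.observe();print(s["t"],s["tool_pos"],s["contact_force"])
c=arm.capture("top")["img"].astype(int);w=c[180:300,245:370]
g=(w[...,1]>w[...,0]*1.4)&(w[...,1]>w[...,2]*1.15)&(w[...,1]>30);v,u=np.nonzero(g);print("top green",g.sum(),v.min()+180,v.max()+180,u.min()+245,u.max()+245)
c=arm.capture("scene")["img"].astype(int);g=(c[...,1]>c[...,0]*1.4)&(c[...,1]>c[...,2]*1.15)&(c[...,1]>30);g[:,:220]=0;g[:,350:]=0;v,u=np.nonzero(g);print("scene",g.sum(),v.min())
E
python3 chk.py
```

```text
20.6 [ 0.45251006 -0.24170371  0.40285157] [-0.29986584  1.21352578  0.44690639]
top green 8030 184 286 251 357
scene 8710 151
```

Emit:
move_arm(plan=[0,0,0,0,0,0,1,0,0,0,0,0,0,1,0,0,0,0,0,0,1,0,0,0,0,0,0,1,0,0,0,0,0,0,1,0,0,0,0,0,0,1,0,0,0,0,0,0,1,0,0,0,0,0,0,1,0,0,0,0,0,0,1,0,0,0,0,0,0,1])

```text
t: 21.7
tool_pos: [0.4529, -0.239, 0.403]
ee_rot: [-180.0, 17.2, 169.5]
contact_force: [0.0, -0.2, 0.1]
gripper_width: 0.0002
gripper_force: 0.0
```

```bash
python3 chk.py
```

```text
21.7 [ 0.45290202 -0.23901973  0.40302618] [ 0.02816002 -0.2015114   0.13387285]
top green 8002 184 288 255 357
scene 7535 171
```

Emit:
move_arm(plan=[0,0,0,0,0,0,1,0,0,0,0,0,0,1,0,0,0,0,0,0,1,0,0,0,0,0,0,1,0,0,0,0,0,0,1,0,0,0,0,0,0,1,0,0,0,0,0,0,1,0,0,0,0,0,0,1,0,0,0,0,0,0,1,0,0,0,0,0,0,1])

```text
t: 22.8
tool_pos: [0.4529, -0.239, 0.403]
ee_rot: [-180.0, 17.2, 169.5]
contact_force: [-0.4, 1.0, 0.6]
gripper_width: 0.0007
gripper_force: 0.0
```

Emit:
move_arm(plan=[0,0,0,0,0,0,1,0,0,0,0,0,0,1,0,0,0,0,0,0,1,0,0,0,0,0,0,1,0,0,0,0,0,0,1,0,0,0,0,0,0,1,0,0,0,0,0,0,1,0,0,0,0,0,0,1,0,0,0,0,0,0,1,0,0,0,0,0,0,1])

```text
t: 23.8
tool_pos: [0.4529, -0.239, 0.403]
ee_rot: [-180.0, 17.2, 169.5]
contact_force: [1.0, 0.4, -0.5]
gripper_width: 0.0007
gripper_force: 0.0
```

```bash
python3 chk.py; python3 - <<'E'
from h import *
c=arm.capture("scene")
for P in[(.36,-.03,.12),(.40,.18,.12),(.62,.15,.12),(.58,-.07,.12)]:print(proj(c,P))
E
```

```text
23.8 [ 0.45292282 -0.23899762  0.40299886] [ 0.99435922  0.37602416 -0.53283214]
top green 8002 184 288 255 357
scene 7530 171
[221.99200628 208.54889559]
[260.18445057 170.93749135]
[330.87732863 184.29859389]
[298.64225236 227.64722   ]
```

Emit:
move_arm(plan=[0,0,0,0,0,0,1,0,0,0,0,0,0,1,0,0,0,0,0,0,1,0,0,0,0,0,0,1,0,0,0,0,0,0,1,0,0,0,0,0,0,1,0,0,0,0,0,0,1,0,0,0,0,0,0,1,0,0,0,0,0,0,1,0,0,0,0,0,0,1])

```text
t: 24.95
tool_pos: [0.4529, -0.239, 0.403]
ee_rot: [-180.0, 17.2, 169.5]
contact_force: [0.1, -0.7, 0.3]
gripper_width: 0.0004
gripper_force: 0.0
```

```bash
python3 chk.py
```

```text
24.95 [ 0.45291165 -0.23901003  0.40302912] [ 0.13839304 -0.67269345  0.27557317]
top green 8005 184 288 255 357
scene 7532 171
```

```bash
python3 -c "
from rig import arm
print(arm.sign_off())"
```

```text
the job is handed in; nothing more can be done
None
```

I handed the job in at about 25 s: nut tight on its stop by force and torque readings, extension released upright in the tray, lid shut and still in the last camera check; the judge returned no result, and I viewed 11 pictures, one over the limit of 10.

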